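# Prop the finish-sample plate on its sloped stand

### The job

The aluminium surface-finish sample plate is lying face down on the bench. Stand it upright on a short end on the ledge of the sloped wooden stand, behind the lip and leaning back flat and centred against the backstop, with the sample strips facing out and the plain back against the wood, then let go. The V-block is there to prop the plate while you change your grip; leave everything else on the bench where it is.

Things in the scene. Friction and masses are not known exactly. Their poses are not given: they have to be found in the camera images.
- plate: Loose aluminium plate, 110 (x) by 56 (y) mm, 11 mm thick overall, about 0.2 kg: 8 mm plate with a plain back; on the other face four raised steel strips 3 mm thick, 18 mm wide, across the full width at x = -42, -14, 14, 42 mm. Starts flat on its strips, back up. Origin: centre of the strips' outer plane; +z points through the plate, its plain back is z = 11 mm. Either short end may go down.
- vblock: Fixed steel V-block, 124 (x) by 40 (y) mm, 65 mm high, origin under its centre on the bench, z up. Its 90 degree vee runs along y: two flat 45 degree slopes, 70 mm long, rise from the vee's bottom towards +x and -x. The plate rests securely on one slope with a short end down on the other, its long edges overhanging 8 mm each side.
- vee (a point): Middle of the bottom line of the V-block's vee, 15 mm above the bench; axes as the V-block's.
- stand: Fixed wooden stand, open to its own +x (roughly away from the robot); origin on the bench, z up. Backstop at its middle, 36 mm wide (y), 6 mm thick, 65 mm up the slope; its front face leans back 20 degrees from vertical, top towards -x. Base board 110 x 70 x 8 mm, x from -65 to 45 mm; a strut behind the backstop stays below 62 mm height.
- corner (a point): Middle of the stand's inner corner, where ledge meets backstop, 20 mm above the stand's origin; axes as the stand's. The ledge is square to the backstop (rises 20 degrees towards +x), 36 mm wide and 18 mm deep, up to a 5 mm thick lip that stands 8 mm above the ledge.
- nut: Steel hex nut, 26 mm across corners, 12 mm high; a bystander, to be left alone. Origin near its underside.
- toolbit: Square steel lathe tool bit, 60 x 10 x 10 mm; a bystander, to be left alone. Origin near its underside.
- tape: Roll of black tape lying flat, 60 mm across, 19 mm high; a bystander, to be left alone. Origin near its underside.
- wrench: Wrench lying flat, 160 mm long; a bystander, to be left alone. Origin near its underside.
- can: Yellow can, 60 mm across, 110 mm high; a bystander, to be left alone. Origin near its underside.
- driver: Screwdriver lying down, 170 mm long; a bystander, to be left alone. Origin near its underside.
- cleaner: White cleaner bottle, 76 mm across, 200 mm high; a bystander, to be left alone. Origin near its underside.
There are look-alikes about, which are no part of the job. Leave any green or turquoise look-alike of the plate alone.

How it is judged:
By the outcome, as a careful person would: the job done as asked, in the order asked, and still so for the second after the job is handed in, with the robot touching nothing.
It also fails if it takes over 54 s, if anything falls off the work surface, if the arm or the gripper's body presses on something with over 40 N, if the wrist force passes 120 N, or if a joint passes its speed limit or range.

### The arm

A 7-joint arm with a two-finger parallel gripper is mounted at the origin on the work surface. World frame = base frame: x ahead of the robot, y to its left, z up, the work surface at z = 0. Lengths are in m, angles in rad, forces in N, time in s.
With the tool pointing down it reaches from about 0.425 to 0.95 m from the base axis. Payload 4.7 kg.
Tool frame: the origin (TCP) lies on the centre line of the jaws, within the pads' length; the fingertips stand robot.nose_length ahead of it and the grasp point (between the pads) lies 8 mm behind it (robot.nose_length is the distance from the TCP to the fingertips, in m); z points along the fingers, x is the direction in which the jaws open and shut, and the axes are right-handed (so a half turn about z gives the same grasp; the last joint's range is limited). The gripper opens to 85 mm and grips with 20 to 120 N. Pads are 22 mm wide; open, the fingers measure 114 mm over their backs; the gripper's body (76 mm by 85 mm) begins 54 mm behind the grasp point. The pads swing forward as they close: fully open they stand 13 mm farther back than shut.
Start: joints at [1.18, 0.469, -0.049, 1.532, 0.024, 1.141, -0.082], TCP at [0.239, -0.631, 0.242] pointing down, gripper open.
Joint ranges: [-2.59, 2.59], [-0.33, 1.99], [-1.39, 1.29], [0.1, 2.45], [-1.04, 4.18], [0.21, 1.99], [-2.66, 2.66]. Speed limits (rad/s): [2.57, 2.57, 3.14, 3.14, 3.14, 3.14, 3.14].

### API

Orientations are given as [roll, pitch, yaw] about the fixed x, y, z axes, in that order (R = Rz(yaw) Ry(pitch) Rx(roll)).
In Python, from plant import robot gives the robot as it stands. Calls block until the motion is done:
- robot.goto(position, orientation): joint-space move of the TCP to a pose.
- robot.move_straight(position, vel=0.15, attitude=None, contact_N=None): straight line of the TCP; attitude=None keeps the orientation; vel is the mean speed in m/s. With contact_N (N) it stops when the force on the tool has changed by that much, and returns True; else False.
- robot.move_joints(angles): joint-space move.
- robot.grip(opening, strength=None): opening from 0.0 (shut) to 1.0 (fully open); strength is the grip in N (None keeps the last); returns when the fingers have stopped.
- robot.sleep(seconds).
- robot.inverse_kinematics(position, orientation): joint angles nearest the present ones, or None.
- robot.sense(): the state.
- robot.grab_frame(name): name is "scene" or "top" or "wrist"; returns a dict with "image" (384x512x3 uint8, red, green, blue), "range_z" (384x512 float32, m along the optical axis (not along the pixel's ray), 0 where there is no reading), "fx", "fy", "cx", "cy" (pixels), "dist_coeffs" ([k1, k2, p1, p2, k3] as OpenCV has them; the pictures are not rectified), "R" (3x3) and "t" (3): a world point X has camera coordinates R X + t. Camera axes: x right, y down, z forward; pixel columns grow to the right and rows downward; lengths in m; the calibration is good to about 2 mm. A picture is of the moment at which its call begins.
A pose or a line that the arm cannot do raises robot.IKError and nothing moves.
- robot.close_job(): hands the job in, once; it reports no verdict.
The state is a dict: "t": time; "joint_pos": joint angles; "joint_velocities": joint speeds; "effort": joint torques, N m; "tcp_pos": TCP position; "tcp_rot": TCP orientation; "wrist_force": force on the tool from outside, world axes, zero at the start; "torque": the same for the moment, N m; "opening": opening from 0.0 (shut) to 1.0 (fully open).
Only numpy, scipy, OpenCV 4.12 (cv2) and the standard library are available. Lean on these libraries where they do the work, as an engineer would, in place of code of your own. Each camera call takes 0.05 s, during which the arm holds its last target. There are 200 camera calls.

## Working session

There is one attempt and no reset: what is moved stays moved. The work goes in short steps, each a Python script; the robot and the scene stay as the last script left them, time stands still between calls to the robot, and variables do not carry over. Pictures are saved under pics/ and viewed, about 8 in all and at most 12, crops included, and the job is handed in when it is done.

```bash
ls; mkdir -p pics; cat > h.py <<'E'
import numpy as np, cv2
from plant import robot
from scipy.spatial.transform import Rotation as Ro
def save(f,name,scale=1):
    cv2.imwrite('pics/'+name,cv2.resize(f['image'][:,:,::-1],None,fx=scale,fy=scale))
def K(f): return np.array([[f['fx'],0,f['cx']],[0,f['fy'],f['cy']],[0,0,1.]])
def ray(f,uv):
    uv=np.array(uv,float).reshape(-1,1,2)
    n=cv2.undistortPoints(uv,K(f),np.array(f['dist_coeffs']))[:,0]
    d=np.c_[n,np.ones(len(n))]@f['R']
    return -f['R'].T@f['t'],d
def plane(f,uv,z):
    o,d=ray(f,uv); return o+d*((z-o[2])/d[:,2])[:,None]
def cloud(f):
    h,w=f['range_z'].shape; v,u=np.mgrid[:h,:w]
    o,d=ray(f,np.c_[u.ravel(),v.ravel()])
    P=o+d*f['range_z'].ravel()[:,None]; P[f['range_z'].ravel()==0]=np.nan
    return P.reshape(h,w,3)
def proj(f,P):
    return cv2.projectPoints(np.array(P,float).reshape(-1,3),cv2.Rodrigues(f['R'])[0],f['t'],K(f),np.array(f['dist_coeffs']))[0][:,0]
E
python3 - <<'E'
from h import *
import pickle
print(robot.sense(),robot.nose_length)
fs={n:robot.grab_frame(n) for n in('scene','top','wrist')}
pickle.dump(fs,open('f0.pkl','wb'))
for n in('scene','top'): save(fs[n],n+'0.png',1.5)
for n in fs: print(n,-fs[n]['R'].T@fs[n]['t'],fs[n]['fx'])
E
```

```text
pics
{'t': 0.0, 'joint_pos': array([ 1.18010261,  0.4694587 , -0.04860479,  1.53372343,  0.02413857,
        1.14099613, -0.0823711 ]), 'joint_velocities': array([-0.00186528,  0.0013701 ,  0.00059366, -0.00032297,  0.00021795,
       -0.00103076, -0.00188042]), 'effort': array([ 3.83845361e-05, -5.10311651e+01, -4.62913653e-02, -2.37719375e+01,
        1.07995514e-02,  7.53194152e-03,  4.98565967e-06]), 'tcp_pos': array([ 0.23871961, -0.63076123,  0.24123732]), 'tcp_rot': array([ 3.14148755e+00,  1.99577973e-03, -1.20901665e+00]), 'wrist_force': array([ 0.41126266,  0.15230407, -0.23348298]), 'torque': array([-0.00520133,  0.00050712, -0.0185803 ]), 'opening': 0.9993387482788519} 0.011
scene [0.97436825 0.26387049 0.66223259] 385.593039431269
top [0.41985671 0.02264083 0.99067156] 410.2137911369034
wrist [ 0.30813506 -0.60446706  0.37367897] 275.22264404678236
```

View pics/scene0.png

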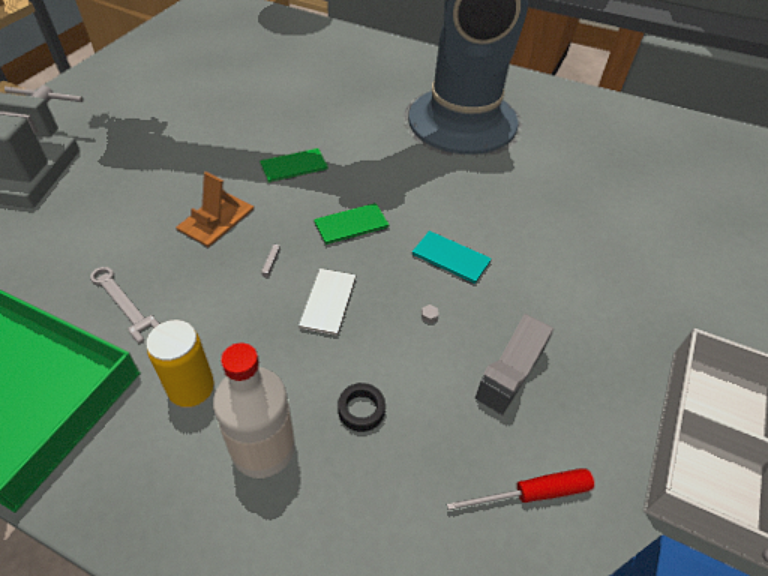

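View pics/top0.png

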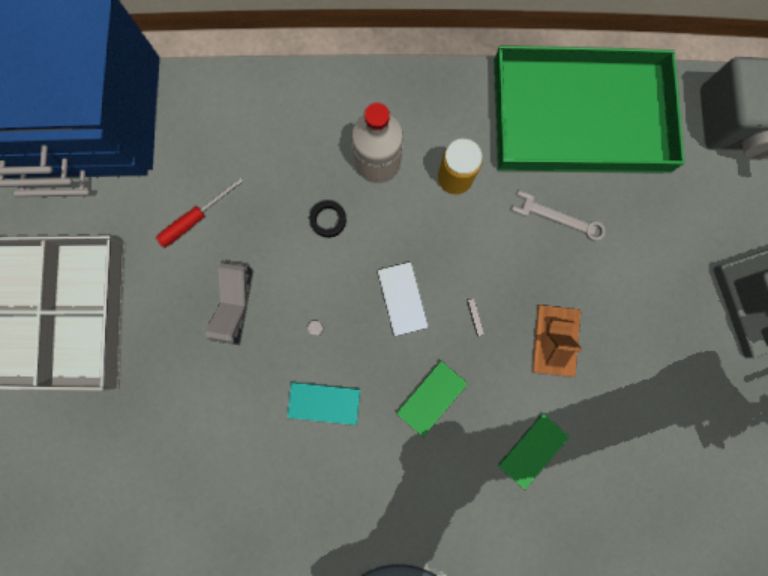

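Scene (×1.5 pixels): the white plate is at top view (402,299), the V-block at (230,302) and the orange stand at (557,340). The nut is at (315,327) and the tool bit at (475,317). Green and turquoise look-alikes lie nearer the robot.

```bash
cat > m.py <<'E'
from h import *
import pickle
fs=pickle.load(open('f0.pkl','rb'))
def rect(f,mask,z):
    c,_=cv2.findContours(mask.astype(np.uint8),cv2.RETR_EXTERNAL,cv2.CHAIN_APPROX_NONE)
    c=max(c,key=cv2.contourArea)[:,0]
    P=plane(f,c,z)[:,:2]*1000
    (cx,cy),(w,h),a=cv2.minAreaRect(P.astype(np.float32))
    if w<h: w,h,a=h,w,a+90
    return cx,cy,w,h,a
for n in('scene','top'):
    f=fs[n]; C=cloud(f); im=f['image']; hsv=cv2.cvtColor(im,cv2.COLOR_RGB2HSV)
    near=lambda p,r:np.linalg.norm(C[...,:2]-p,axis=2)<r
    g=lambda uv:plane(fs['top'],[np.array(uv)/1.5],0.01)[0,:2]
    pl=g((402,299)); st=g((557,340)); vb=g((230,302))
    print(n,pl,st,vb)
    print('bench z',np.nanmedian(C[near(pl,.1)][:,2]))
    m=(hsv[...,1]<60)&(hsv[...,2]>190)&near(pl,.09); print('plate',np.round(rect(f,m,.011),1),np.nanmedian(C[m][:,2]))
    m=(hsv[...,1]>110)&(hsv[...,0]<20)&near(st,.12); 
    print('stand',np.round(rect(f,m,.008),1))
    m2=m&(C[...,2]<.014)&(C[...,2]>.002); q=C[m2][:,:2]*1000; print(' stand cloud',cv2.minAreaRect(q.astype(np.float32)))
    S=C[m]; print(' stand z',np.nanpercentile(S[:,2],[1,50,90,99]))
    m=near(vb,.1)&(C[...,2]>.006); V=C[m]; print('vb',cv2.minAreaRect((V[:,:2]*1000).astype(np.float32)),V[:,2].min(),V[:,2].max())
    # normals
    np.save('V_%s.npy'%n,V); np.save('S_%s.npy'%n,S)
    # local normals at vblock
    k=2; dx=np.roll(C,-k,1)-np.roll(C,k,1); dy=np.roll(C,-k,0)-np.roll(C,k,0)
    N=np.cross(dx,dy); N/=np.linalg.norm(N,axis=2,keepdims=True); N*=-np.sign(N[...,2:3])*-1
    for nm,mm,lo,hi in(('vb',m,.6,.8),('st',(hsv[...,1]>110)&(hsv[...,0]<20)&near(st,.12)&(C[...,2]>.015),.1,.99)):
        s=mm&(N[...,2]>lo)&(N[...,2]<hi); A=np.degrees(np.arctan2(N[s][:,1],N[s][:,0]))
        hh,e=np.histogram(A,36,(-180,180)); print(nm,[(int(e[i]),int(hh[i])) for i in np.argsort(-hh)[:5]])
    np.save('N_%s.npy'%n,N)
E
python3 m.py
```

```text
scene [ 0.52443793 -0.00975759] [ 0.45713575 -0.25828879] [0.52066495 0.26680552]
bench z -0.00012269509726758887
plate [526.7  -9.6 108.8  54.9  14.1] 0.010391838000483988
stand [ 447.6 -282.6  132.7  128.8  173.3]
 stand cloud ((458.9394836425781, -257.11505126953125), (70.93968200683594, 111.75949096679688), 82.03677368164062)
 stand z [0.00300624 0.00853596 0.06070814 0.07871548]
vb ((517.6130981445312, 261.94317626953125), (40.008689880371094, 126.18907928466797), 80.75725555419922) 0.0061066089645362975 0.06633721566520512
vb [(-20, 66), (160, 61), (0, 48), (170, 47), (-10, 45)]
st [(-10, 89), (-20, 66), (-50, 30), (150, 28), (0, 27)]
top [ 0.52443793 -0.00975759] [ 0.45713575 -0.25828879] [0.52066495 0.26680552]
bench z 0.0002642491848577899
plate [525.8  -9.7 108.4  54.5  14.1] 0.010684094474944783
stand [ 456.9 -260.4  109.2   76.1  172.9]
 stand cloud ((457.365478515625, -258.506591796875), (70.11695098876953, 109.73548126220703), 83.22020721435547)
 stand z [0.00202194 0.00890882 0.0509616  0.08052863]
vb ((517.3521728515625, 261.8829040527344), (42.55283737182617, 124.34699249267578), 80.52092742919922) 0.006389010613016 0.06701240800015651
vb [(-10, 56), (170, 47), (160, 40), (-20, 35), (-180, 32)]
st [(170, 75), (-10, 63), (160, 43), (-20, 33), (-180, 28)]
```

```bash
cat > g.py <<'E'
from h import *
Z=np.array([0,0,1.]); d2=lambda a:np.array([np.cos(np.radians(a)),np.sin(np.radians(a)),0])
def nrm(v): return v/np.linalg.norm(v)
PL=np.array([.5262,-.0097,0]); PA=14.1
VEE=np.array([.5175,.262,.015]); VA=-9.3
SA=-7.2; COR=np.array([.458,-.2583,.02])+.010*d2(SA)
def eul(tx,tz):
    tx,tz=nrm(tx),nrm(tz); return Ro.from_matrix(np.c_[tx,np.cross(tz,tx),tz]).as_euler('xyz')
def veeframe(side):
    vx=d2(VA)*side; return nrm(vx+Z),nrm(Z-vx)   # u (up the slope), outward normal
def standframe():
    s=d2(SA); c,t=np.cos(np.radians(20)),np.sin(np.radians(20))
    return c*Z-t*s, c*s+t*Z     # u up the slope, n outward
E
python3 - <<'E'
from g import *
def chk(name,p,tx,tz):
    out=[]
    for s in(1,-1):
        q=robot.inverse_kinematics(p,eul(s*tx,tz)); out.append(None if q is None else np.round(q,2).tolist())
    print(name,np.round(p,3),out)
yp=d2(PA+90)
chk('pick',PL+[0,0,.01],yp,-Z); chk('pickhi',PL+[0,0,.15],yp,-Z)
for side in(1,-1):
    u,n=veeframe(side); w=np.cross(u,n)
    for tl in(-30,0,20,40):
        c,s=np.cos(np.radians(tl)),np.sin(np.radians(tl))
        tz=-n*c-u*s   # tilt: + => tool more from top end
        for h in(0,.06): chk(f'A side{side} tilt{tl} h{h}',VEE+.06*u+.01*n-tz*h,w,tz)
    for tl in(-40,-20,0,20,40):
        c,s=np.cos(np.radians(tl)),np.sin(np.radians(tl))
        tz=-u*c-w*s
        for h in(0,.06): chk(f'B side{side} lat{tl} h{h}',VEE+.098*u+.0055*n-tz*h,n,tz)
u,n=standframe()
for h in(0,.06):chk(f'final h{h}',COR+(.098+h)*u+.0055*n,n,-u)
E
```

```text
pick [ 0.526 -0.01   0.01 ] [[0.4, 0.64, -0.6, 2.04, 0.59, 0.64, 1.22], [0.16, 0.57, -0.28, 2.05, 0.29, 0.56, -1.65]]
pickhi [ 0.526 -0.01   0.15 ] [[0.66, 0.5, -0.94, 1.94, 0.5, 0.95, 1.3], [0.32, 0.37, -0.47, 1.96, 0.22, 0.86, -1.59]]
A side1 tilt-30 h0 [0.552 0.256 0.064] [[-0.74, 0.85, -0.24, 2.31, 2.06, 1.47, 1.65], [-0.74, 0.85, -0.24, 2.31, 2.06, 1.47, -1.49]]
A side1 tilt-30 h0.06 [0.495 0.266 0.08 ] [[-0.71, 0.85, -0.43, 2.37, 1.96, 1.61, 1.67], [-0.71, 0.85, -0.43, 2.37, 1.96, 1.61, -1.47]]
A side1 tilt0 h0 [0.552 0.256 0.064] [[-0.9, 0.55, 0.14, 2.25, 1.83, 0.57, 2.02], [-0.6, 0.56, -0.24, 2.23, 1.8, 0.75, -1.01]]
A side1 tilt0 h0.06 [0.511 0.263 0.107] [[-0.99, 0.43, 0.14, 2.29, 1.64, 0.6, 2.17], [-0.36, 0.51, -0.62, 2.26, 1.67, 0.93, -0.88]]
A side1 tilt20 h0 [0.552 0.256 0.064] [[-1.2, 0.6, 0.72, 2.12, -0.32, 0.24, -2.07], [-0.03, 0.64, -0.81, 2.06, 1.33, 0.79, -0.34]]
A side1 tilt20 h0.06 [0.527 0.26  0.119] [[-1.14, 0.42, 0.57, 2.13, 0.27, 0.36, -2.62], [0.09, 0.59, -1.02, 2.06, 1.24, 0.9, -0.28]]
A side1 tilt40 h0 [0.552 0.256 0.064] [[-0.21, 0.58, -0.44, 1.88, 0.46,
[... 2998 characters left out ...]
.99, -2.3], [-0.21, 0.96, -1.18, 2.11, 1.48, 1.76, 0.7]]
B side-1 lat20 h0.06 [0.417 0.299 0.128] [[-0.96, 0.5, -0.24, 2.12, 1.06, 1.15, -2.27], [-0.29, 0.85, -1.18, 2.09, 1.35, 1.74, 0.7]]
B side-1 lat40 h0 [0.453 0.273 0.088] [[-0.87, 0.72, -0.24, 1.93, 0.96, 1.4, -2.2], [-0.37, 0.99, -1.0, 1.9, 1.25, 1.91, 0.73]]
B side-1 lat40 h0.06 [0.427 0.316 0.121] [[-0.95, 0.69, -0.24, 1.86, 0.88, 1.48, -2.16], [-0.45, 0.95, -1.0, 1.84, 1.17, 1.94, 0.74]]
final h0 [ 0.44  -0.256  0.114] [[0.92, 0.3, -0.47, 2.24, 0.03, 0.3, 0.34], [0.46, 0.27, 0.07, 2.26, -0.49, 0.33, -2.3]]
final h0.06 [ 0.419 -0.253  0.17 ] [[0.99, 0.17, -0.49, 2.22, -0.12, 0.45, 0.49], [0.51, 0.14, 0.03, 2.25, -0.33, 0.46, -2.45]]
```

```bash
cat > s1.py <<'E'
from g import *
u,n=d2(PA),Z; w=np.cross(u,n); a=np.radians(20)
tz=-n*np.cos(a)-u*np.sin(a); e=eul(-w,tz)
g=PL+.008*u
robot.goto(g+[0,0,.011]-tz*.15,e); print(robot.sense()['t'],np.round(robot.sense()['joint_pos'],2))
robot.grip(.78,40)
f=robot.grab_frame('wrist'); save(f,'w1.png',1.2)
robot.move_straight(g+[0,0,.011]-tz*.03,vel=.2)
c=robot.move_straight(g+[0,0,.0]+tz*.0,vel=.03,contact_N=4)
s=robot.sense(); print(c,s['t'],s['tcp_pos'],s['wrist_force'])
E
python3 s1.py
```

```text
2.7333 [ 0.42  0.73 -0.83  1.58  0.48  1.43  1.3 ]
True 4.9 [ 0.53554294 -0.0073712   0.00659003] [ 0.42556812 -0.45600858  4.59521631]
```

```bash
python3 - <<'E'
from h import *
s=robot.sense(); p=s['tcp_pos']
robot.move_straight(p+[0,0,.0035],vel=.05)
robot.grip(.3,50); print(robot.sense()['opening'],robot.sense()['tcp_pos'],robot.sense()['wrist_force'])
robot.move_straight(p+[0,0,.12],vel=.15)
s=robot.sense(); print(s['opening'],s['t'],s['wrist_force'])
f=robot.grab_frame('scene'); save(f,'s2.png',1.5)
E
```

```text
0.6389558536230806 [ 0.5358784  -0.0071996   0.01039764] [-0.06747929  0.20656172  4.80451435]
0.6388221314789903 6.325 [-0.33445258  0.13858322 -2.53014293]
```

View pics/s2.png

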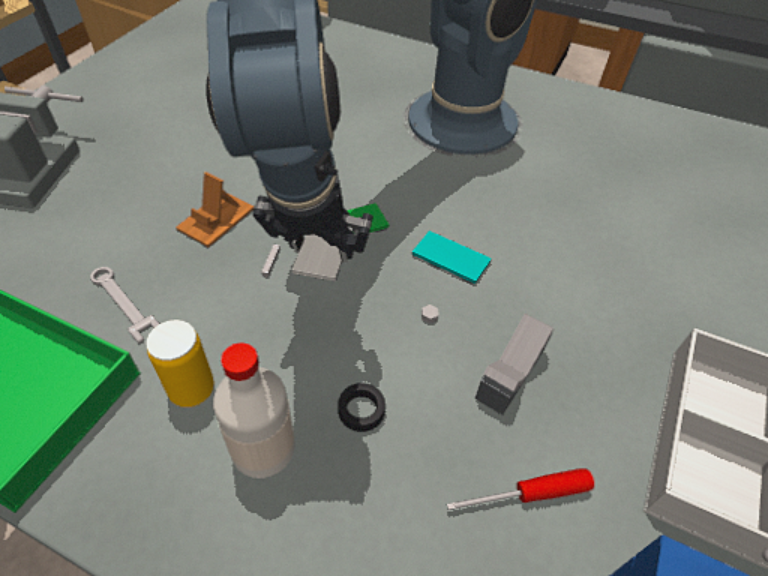

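The picture shows the plate held in the jaws at (318,258), clear of the bench, with the bystanders untouched. Next I place it on the V-block's far slope.

```bash
cat > s3.py <<'E'
from g import *
u0=d2(PA); off=np.array([.53588,-.0072,.0104])-PL
ou,on=off@u0,off[2]; print(ou,on)
u,n=veeframe(1); w=np.cross(u,n); a=np.radians(20)
tz=-n*np.cos(a)-u*np.sin(a); e=eul(-w,tz)
T=VEE+(.055+ou)*u+on*n
def st(m):
    s=robot.sense(); d=s['tcp_pos']-T; print(m,round(s['t'],2),'du,dn,dw mm',np.round([d@u*1e3,d@n*1e3,d@w*1e3],1),np.round(s['wrist_force'],1),round(s['opening'],3))
robot.goto(T+[0,0,.16],e); st('above')
robot.move_straight(T+.008*u+.008*n,vel=.12); st('pre')
c=robot.move_straight(T+.004*n-.006*u,vel=.02,contact_N=4); st(f'u {c}')
p=robot.sense()['tcp_pos']
c=robot.move_straight(p-.012*n,vel=.02,contact_N=4); st(f'n {c}')
f=robot.grab_frame('scene'); save(f,'s3.png',1.5)
E
python3 s3.py
```

```text
0.009997398637421426 0.0104
above 7.47 du,dn,dw mm [112.7 112.    1.7] [ 0.3 -0.1 -1.3] 0.637
pre 8.86 du,dn,dw mm [ 8.7  8.2 -0.3] [ 0.2  0.1 -2.5] 0.641
u True 9.37 du,dn,dw mm [-0.   5.1 -0. ] [1.7 0.7 1. ] 0.64
n True 9.72 du,dn,dw mm [0.  1.3 0.1] [-1.1 -0.4  3.9] 0.641
```

View pics/s3.png

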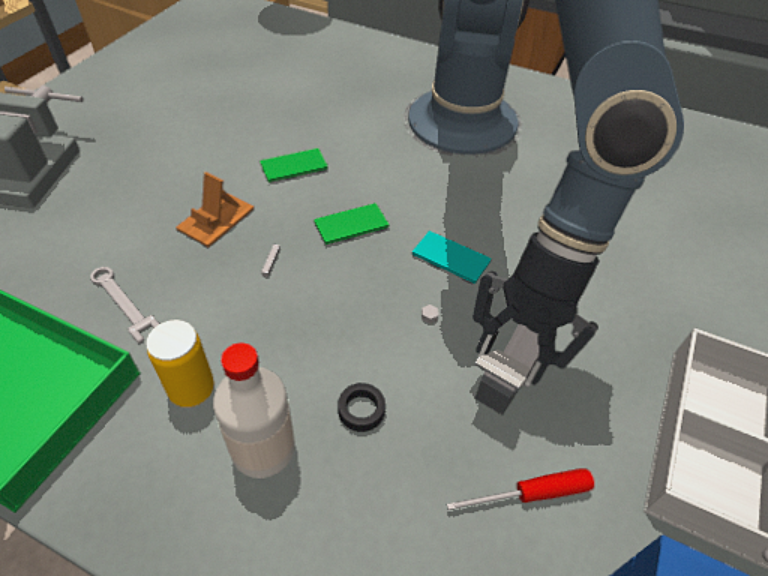

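Contact came within about 1 mm of the expected spot. The picture shows the plate on the far slope, with the strip-bearing top end at (505,370). Now I release and back off.

```bash
cat > s4.py <<'E'
from g import *
u,n=veeframe(1); w=np.cross(u,n); a=np.radians(20)
tz=-n*np.cos(a)-u*np.sin(a); 
p=robot.sense()['tcp_pos']
robot.grip(.85)
robot.move_straight(p-tz*.10,vel=.2)
e=eul(-n,-u)
robot.goto(VEE+.19*u+.0055*n,e)
s=robot.sense();print(s['t'],np.round(s['joint_pos'],2),s['wrist_force'])
robot.grip(.42)
f=robot.grab_frame('scene'); save(f,'s4.png',1.5)
t=robot.grab_frame('top')
for nm,F in(('scene',f),('top',t)):
    C=cloud(F)-VEE; S,N,W=C@u,C@n,C@w
    m=(S>.01)&(S<.125)&(N>.004)&(N<.02)&(abs(W)<.045)
    print(nm,m.sum(),'S',np.percentile(S[m],[1,99]),'N',np.median(N[m]),'W',np.percentile(W[m],[1,99]))
    x=cv2.minAreaRect(np.c_[S[m],W[m]].astype(np.float32)*1000); print(x)
E
python3 s4.py
```

```text
11.7833 [-0.15  0.98 -0.31  1.04 -0.15  1.83 -0.56] [-0.41746185  0.14246287  0.63023961]
scene 263 S [0.01095221 0.11115152] N 0.011171743435170712 W [-0.02685619  0.00979018]
((60.87055206298828, -7.876426696777344), (38.33364486694336, 101.65524291992188), 89.40577697753906)
top 902 S [0.0113478  0.11064625] N 0.010520409539562608 W [-0.02706031  0.02944079]
((60.96995544433594, 1.0249443054199219), (58.1909294128418, 101.7726821899414), 89.62944030761719)
```

View pics/s4.png

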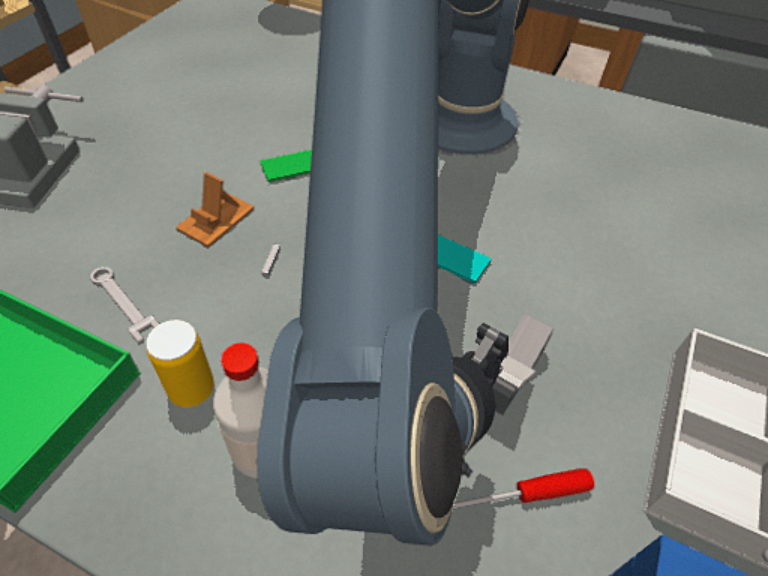

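The plate sits flush in the vee: back plane at n≈11 mm, top end at s≈111 mm, centred to 1 mm. The jaws wait at its top end (490,350), and the cleaner bottle has not moved. Regripping and carrying now.

```bash
cat > s5.py <<'E'
from g import *
u,n=veeframe(1); w=np.cross(u,n); us,ns=standframe()
def st(m):
    s=robot.sense(); print(m,round(s['t'],2),np.round(s['tcp_pos'],4),np.round(s['wrist_force'],1),round(s['opening'],3),np.round(s['joint_pos'],2))
B=VEE+.100*u+.0055*n+.001*w
c=robot.move_straight(B,vel=.12,contact_N=10); st(f'in {c}')
if c: raise SystemExit
robot.grip(0,70); st('grip')
p=robot.sense()['tcp_pos']; 
robot.move_straight(p+[0,0,.10],vel=.12); st('up')
robot.goto([.5,.15,.33],eul(nrm(-n+ns),nrm(-u-us))) if False else None
H=COR+(.100+.10)*us+.0055*ns
robot.goto(H+[0,0,.06],eul(ns,-us)); st('over stand')
for k in('scene','top'):
    f=robot.grab_frame(k); save(f,f's5{k}.png',1.5)
    C=cloud(f); P=robot.sense()['tcp_pos']; D=C-P; A,N,W=D@us,D@ns,D@np.cross(us,ns)
    m=(A<-.03)&(A>-.11)&(abs(N)<.02)&(abs(W)<.045)
    if m.sum()>30: print(k,m.sum(),'A',np.percentile(A[m],[1,99]),'N',np.percentile(N[m],[5,50,95]),'W',np.percentile(W[m],[1,99]),'tilt',np.polyfit(A[m],N[m],1)[0],cv2.minAreaRect(np.c_[A[m],W[m]].astype(np.float32)*1000))
E
python3 s5.py
```

```text
in False 13.22 [0.5842 0.2502 0.0901] [ 0.8 -0.   0.8] 0.42 [-0.15  0.94 -0.32  1.27 -0.15  1.63 -0.55]
grip 13.57 [0.5837 0.2504 0.0908] [ 1.  -0.5  6.4] 0.103 [-0.15  0.94 -0.32  1.27 -0.15  1.63 -0.55]
up 14.57 [0.5833 0.25   0.1898] [ 0.4  0.3 -2.9] 0.11 [-0.14  0.84 -0.33  1.22 -0.18  1.77 -0.59]
over stand 16.52 [ 0.4062 -0.251   0.2698] [-0.1 -0.7 -1.4] 0.109 [ 0.46 -0.03  0.09  2.15 -0.22  0.71  0.57]
scene 796 A [-0.10169199 -0.03073661] N [-0.00134894  0.00441369  0.00692929] W [-0.02656078  0.02929538] tilt 0.03203377166078558 ((-66.6594467163086, 1.0932044982910156), (73.17479705810547, 58.331207275390625), 0.052165623754262924)
top 284 A [-0.09900492 -0.03098505] N [-0.00435069  0.00342329  0.0055996 ] W [-0.0248818   0.02924271] tilt 0.01807683890953828 ((-66.34687805175781, 1.3120307922363281), (56.36125183105469, 71.7251968383789), 89.23059844970703)
```

```bash
python3 - <<'E'
from g import *
us,ns=standframe(); ws=np.cross(us,ns)
for k in('scene','top'):
    S=np.load(f'S_{k}.npy')-COR; A,N,W=S@us,S@ns,S@ws
    m=(A>.02)&(A<.064)&(N>-.004)&(N<.004); print(k,m.sum(),'W',np.percentile(W[m],[2,98]),'N',np.median(N[m]),'fit N~A,W',np.round(np.linalg.lstsq(np.c_[A[m],W[m],np.ones(m.sum())],N[m],rcond=None)[0],3),'Amax',A.max())
    m=(abs(W)<.014)&(N>.006)&(N<.016)&(abs(A)<.006); print('  ledge A',m.sum(),np.median(A[m]))
    m=(A>.0)&(A<.014)&(N>.012)&(N<.03); print('  lip W',np.percentile(W[m],[2,98]),'N',np.percentile(N[m],[2,98]))
E
```

```text
scene 209 W [-0.01533636  0.01796009] N 0.00034384306097572255 fit N~A,W [-0.017 -0.016  0.001] Amax 0.06448044278263461
  ledge A 4 -0.0009042143710332804
  lip W [-0.01528181  0.01765289] N [0.01688659 0.02535804]
top 89 W [-0.01628234  0.01902352] N -0.0013824763913484522 fit N~A,W [-0.004 -0.014 -0.001] Amax 0.06844386253428694
  ledge A 42 7.515534787548197e-05
  lip W [-0.01613761  0.01870102] N [0.01227079 0.02238775]
```

View pics/s5scene.png

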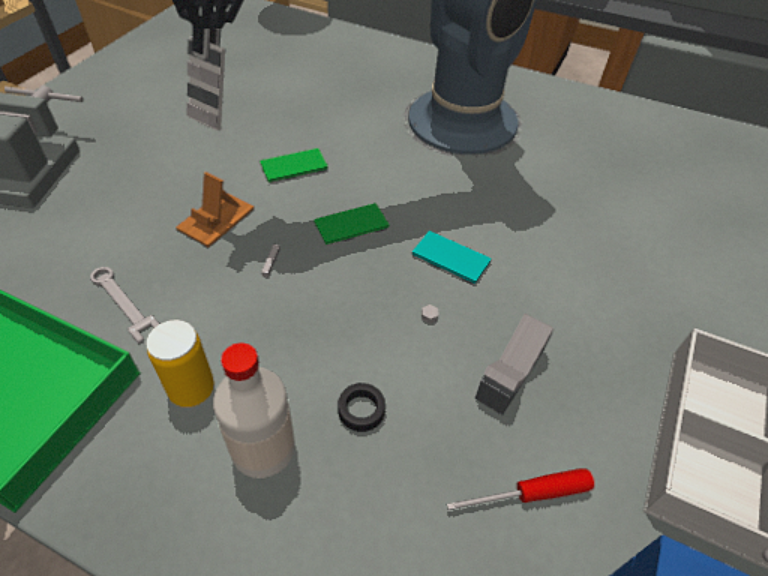

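The strips face out at (205,85). Plate and backstop W-offsets match (+1.2 and +1.3 mm), so I set the TCP on the nominal centreline and lower.

```bash
cat > s6.py <<'E'
import g
g.SA=-6.8
from g import *
us,ns=standframe(); ws=np.cross(us,ns); e=eul(ns,-us)
C0=COR+.0001*ws
def st(m):
    s=robot.sense(); d=s['tcp_pos']-C0; print(m,round(s['t'],2),'s,n,w',np.round([d@us*1e3,d@ns*1e3,d@ws*1e3],1),np.round(s['wrist_force'],1),round(s['opening'],3))
O=C0+.0055*ns+.0035*ns
robot.move_straight(O+.18*us,vel=.12,attitude=e); st('a')
robot.move_straight(O+.115*us,vel=.12); st('b')
c=robot.move_straight(O+.092*us,vel=.02,contact_N=4); st(f'ledge {c}')
p=robot.sense()['tcp_pos']
c=robot.move_straight(p+.0005*us-.009*ns,vel=.015,contact_N=4); st(f'back {c}')
f=robot.grab_frame('scene'); y,x=proj(f,C0)[0][::-1].astype(int)
im=f['image'][max(0,y-110):y+60,max(0,x-110):x+110]; f['image']=im; save(f,'s6.png',3)
E
python3 s6.py
```

```text
a 17.42 s,n,w [180.3   9.7  -0.2] [ 1.3 -0.7 -1.4] 0.11
b 18.11 s,n,w [115.5   9.5  -0.3] [-0.6 -0.  -1.8] 0.107
ledge True 18.79 s,n,w [ 1.031e+02  8.900e+00 -1.000e-01] [-2.4  1.1  5.4] 0.103
back True 19.05 s,n,w [ 1.032e+02  7.900e+00 -1.000e-01] [-0.3  0.2  2.5] 0.107
```

View pics/s6.png

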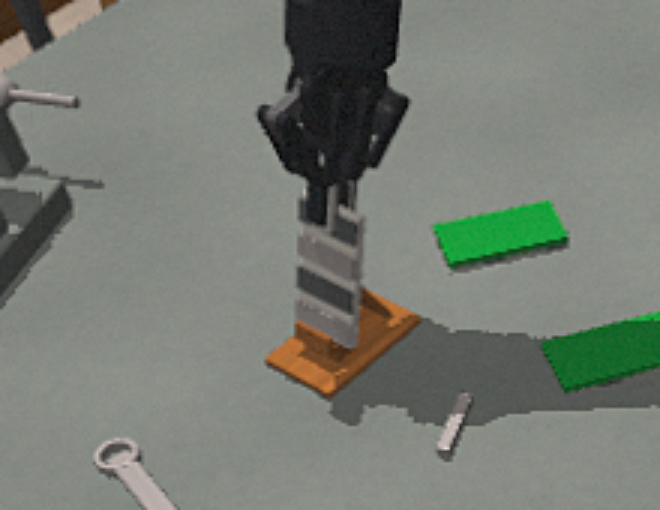

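The plate is on the ledge, but the "back" stop came only from the ledge force unloading. I keep pressing toward the backstop.

```bash
cat > s7.py <<'E'
import g
g.SA=-6.8
from g import *
us,ns=standframe(); ws=np.cross(us,ns); C0=COR+.0001*ws
def st(m):
    s=robot.sense(); d=s['tcp_pos']-C0; print(m,round(s['t'],2),'s,n,w',np.round([d@us*1e3,d@ns*1e3,d@ws*1e3],1),np.round(s['wrist_force'],1),round(s['opening'],3))
p=robot.sense()['tcp_pos']
c=robot.move_straight(p-.010*ns,vel=.015,contact_N=4); st(f'back {c}')
p=robot.sense()['tcp_pos']
c=robot.move_straight(p-.004*us,vel=.015,contact_N=5); st(f'down {c}')
for k in('scene','top'):
    f=robot.grab_frame(k); D=cloud(f)-C0; A,N,W=D@us,D@ns,D@ws
    m=(A>.02)&(A<.085)&(N>.005)&(N<.025)&(abs(W)<.04)
    print(k,m.sum(),'N',np.percentile(N[m],[5,50,95]),'W',np.percentile(W[m],[1,99]),'fit',np.round(np.linalg.lstsq(np.c_[A[m],W[m],np.ones(m.sum())],N[m],rcond=None)[0],3))
E
python3 s7.py
```

```text
back True 19.49 s,n,w [ 1.032e+02  5.300e+00 -1.000e-01] [ 2.1  0.3 -0.3] 0.106
down True 19.7 s,n,w [103.1   5.9  -0.3] [-2.   1.6  6.4] 0.102
scene 517 N [0.00756367 0.01151744 0.01427171] W [-0.02612235  0.02894795] fit [ 0.025 -0.026  0.01 ]
top 139 N [0.00762866 0.01027606 0.01143449] W [-0.0231777   0.02938512] fit [ 0.018 -0.025  0.009]
```

```bash
cat > s8.py <<'E'
import g
g.SA=-6.8
from g import *
us,ns=standframe(); ws=np.cross(us,ns); C0=COR+.0001*ws
robot.grip(.4); p=robot.sense()['tcp_pos']
robot.move_straight(p+.13*us,vel=.15); robot.sleep(.5)
s=robot.sense(); print(s['t'],s['tcp_pos'],s['wrist_force'])
for k in('scene','top'):
    f=robot.grab_frame(k); D=cloud(f)-C0; A,N,W=D@us,D@ns,D@ws
    m=(A>.02)&(A<.12)&(N>.003)&(N<.03)&(abs(W)<.04)
    print(k,m.sum(),'A',np.percentile(A[m],[1,99]),'N',np.percentile(N[m],[5,50,95]),'W',np.percentile(W[m],[1,99]),'fit',np.round(np.linalg.lstsq(np.c_[A[m],W[m],np.ones(m.sum())],N[m],rcond=None)[0],3))
    y,x=proj(f,C0)[0][::-1].astype(int)
    f['image']=f['image'][max(0,y-90):y+60,max(0,x-100):x+100]; save(f,f's8{k}.png',3)
E
python3 s8.py
```

```text
21.6833 [ 0.39457205 -0.251144    0.24064636] [-0.31094372  0.040442   -0.41027327]
scene 773 A [0.02043506 0.10980623] N [0.00591036 0.01031176 0.01268372] W [-0.02783242  0.02867   ] fit [-0.008 -0.015  0.01 ]
top 376 A [0.02040078 0.11187941] N [0.00434585 0.00896863 0.01024662] W [-0.02747456  0.02934942] fit [-0.029 -0.012  0.011]
```

View pics/s8scene.png

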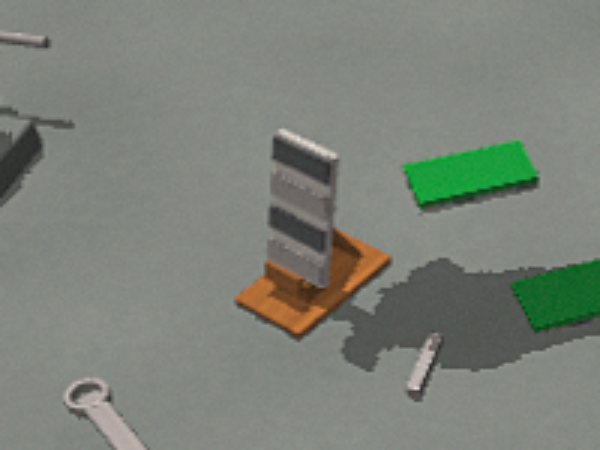

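```bash
python3 - <<'E'
from h import *
robot.close_job(); print(robot.sense()['t'])
E
```

```text
the job is handed in; nothing more can be done
the job is handed in; nothing more can be done
```

The plate is standing on a short end on the stand's ledge, behind the lip, with its strips facing out and its back against the wood. I handed the job in at about 21.7 s, well under the 54 s limit.

I picked the plate up across its width and propped it strips-down on the V-block's far slope. I then regripped its top end across the thickness, lowered it onto the ledge, pressed it back against the backstop and let go.

**Last checks**, from both cameras after release:
- **Position:** the plate is centred on the backstop to within about 1 mm, and its top end is 110–112 mm up the slope.
- **Lean:** its lean and turn match the backstop's measured face to within about 1.5°, which is about as well as I could measure.
- **Contact:** the gripper is about 130 mm clear, and the wrist force is near zero.
- **Other objects:** the bystanders and look-alikes in view had not moved. I judged this by eye; the final picture was a crop around the stand, and the last wider one was taken just before placing.

**Readings that disagreed:**
- **False stop:** the first push toward the backstop stopped early because the ledge force eased off, so I repeated it to real contact.
- **Ledge contact:** it came about 1.6 mm higher than predicted, within what I expect from calibration and grip error.

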